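Gauge two levelling posts and stand them in the bays that bring them level

TASK

Two levelling posts of unknown length lean in the slanted holder. Starting with the left-hand one, draw it out, touch its foot down upright on the lower step of the gauge to feel how long it is, then stand it upright and let go in whichever bay of the stand - shallow, middle or deep - brings its flange closest to level with the deck; then do the same with the other post. Leave the bottle, the jar and the parts box where they are.

Things in the scene. Friction and masses are not known exactly. Their poses are not given: they have to be found in the camera images.
- post_1: levelling post in the holder's left hole (seen from the robot). Black round knob 22 mm dia, 36 tall; below it a steel flange 36 dia, 6 thick; barrel 24 dia, 14 long; thin spindle; flat foot 20 dia. Origin: centre of flange's upper face; z along its axis, out through the knob. Length, origin to foot underside: 38.5 to 57.5 mm, unknown, hidden in the holder; holds against 70 N
- post_2: levelling post in the holder's right hole, same looks, sizes and origin as post_1 but set to its own unknown length (38.5 to 57.5 mm from flange's upper face to foot underside). Each weighs 0.09 to 0.18 kg, lies loosely in its hole with the flange on the plate, leans 30 degrees and is drawn out along its own axis; 60 mm of draw frees the longest
- holder: slanted holder, fixed; may stand left or right: grey case, 105 mm deep, 156 wide, 100 high at the back, under a 14 mm aluminium plate leaning 30 degrees to its own -x (towards the robot). Origin: on the bench below the middle between the holes. Holes 27 mm dia, mouths 78 mm above the bench at x = 0, y = +40 (left) and -40 mm (right); hole axis up and out: (-0.5, 0, 0.866) in its frame
- gauge: steel step gauge, fixed: a lower step 48 x 60 mm, 12 mm above the bench, whose middle is at the origin's x, y, and beyond it (x from 32 to 68 mm) an upper step 60 mm above the bench, so 48 mm above the lower one. Origin: on the bench under the lower step's middle
- gauge_step (a point): middle of the gauge's lower step, on its surface (12 mm above the bench)
- stand: aluminium base plate 120 x 176 x 6 mm of the stand that carries the three bays side by side along its y, 56 mm apart; fixed. Origin: centre of its underside, on the bench. The rims of all bays form the deck, 70 mm above the bench
- bay_shallow: grey bay of the stand; the order of the three varies. Floor 41 mm below the rims. A channel 104 mm long (x), 54 wide (y), 46 between its 4 mm side walls, 4 mm wall at the back (+x), only a 4 mm high lip in front, open on top; room for two posts one behind the other. Rims 64 mm above the origin (centre of its underside), 70 above the bench. Fixed
- bay_middle: grey bay of the stand; the order of the three varies. Floor 48 mm below the rims. A channel 104 mm long (x), 54 wide (y), 46 between its 4 mm side walls, 4 mm wall at the back (+x), only a 4 mm high lip in front, open on top; room for two posts one behind the other. Rims 64 mm above the origin (centre of its underside), 70 above the bench. Fixed
- bay_deep: grey bay of the stand; the order of the three varies. Floor 55 mm below the rims. A channel 104 mm long (x), 54 wide (y), 46 between its 4 mm side walls, 4 mm wall at the back (+x), only a 4 mm high lip in front, open on top; room for two posts one behind the other. Rims 64 mm above the origin (centre of its underside), 70 above the bench. Fixed
- bottle: bystander: white reagent bottle with red cap, 87 mm dia, 186 mm tall, loose, behind the gauge. Origin: centre of its underside
- jar: bystander: white jar with red lid, 78 mm dia, 100 mm tall, loose, at the front edge on the left. Origin: centre of its underside
- parts_box: bystander: small white parts box with open clear lid, 55 x 35 x 71 mm, loose, at the front edge on the right. Origin: centre of its underside
Things that resemble listed ones, but are neither listed nor needed, are in the scene too. Leave any blue look-alike of the gauge alone. What is shaped like the post_2 but turquoise is not meant.

How it is judged:
By the outcome, as a careful person would: the job done as asked, in the order asked, and still so for the second after the job is handed in, with the robot touching nothing.
It also fails if it takes over 72 s, if anything falls off the work surface, if the arm or the gripper's body presses on something with over 40 N, if the wrist force passes 120 N, or if a joint passes its speed limit or range.

ROBOT

A 7-joint arm with a two-finger parallel gripper is mounted at the origin on a cart in front of the work surface, level with it; the furniture and walls round the work are solid. World frame = base frame: x ahead of the robot, y to its left, z up, the work surface at z = 0. Lengths are in m, angles in rad, forces in N, time in s.
With the tool pointing down it reaches from about 0.35 to 0.9 m from the base axis. Payload 8.1 kg.
Tool frame: the origin (TCP) lies midway between the tips of the shut fingers; the grasp point (between the pads) lies arm.grip_point_offset behind it (arm.grip_point_offset is the distance from the TCP to the grasp point, in m); y points along the fingers, z is the direction in which the jaws open and shut, and the axes are right-handed (so a half turn about y gives the same grasp; the last joint's range is limited). The gripper opens to 92 mm and grips with 3 to 60 N. Pads are 19 mm wide; open, the fingers measure 130 mm over their backs; the gripper's body (75 mm by 190 mm) begins 47 mm behind the grasp point.
Start: joints at [-1.295, 0.434, 0.025, 1.573, -0.012, 1.134, -0.075], TCP at [0.231, 0.581, 0.227] pointing down, gripper open.
Joint ranges: [-2.62, 2.62], [-0.44, 2.09], [-1.27, 1.32], [0.08, 2.57], [-1.32, 4.46], [0.12, 2], [-2.74, 2.74]. Speed limits (rad/s): [2.22, 2.22, 3.01, 3.01, 3.14, 3.14, 3.14].

INTERFACE

Orientations are given as a rotation vector (axis times angle).
In Python, from cell import arm, get_image, camera_info gives the robot as it stands.
- The arm moves only by the tool carry_out, never from a script. Its argument "steps" is one flat list of numbers, 5 for each row, row after row: the opening, from 0 (shut) to 1 (fully open), then the shift along the world's x, y, z in units of 0.1 m (1.0 is 0.1 m), then the turn about the world's z in units of 45 degrees (1.0 is 45 degrees). In form: [hand, dx, dy, dz, spin, hand, dx, dy, dz, spin, ...]. A call has 1 to 12 rows; each row is the pose to reach, as a shift and turn from the pose commanded when the call began; what a row does not reach only later rows make up. A row lasts 1/10 s, in which the tool goes at most 50 mm and 8.59 degrees, less where a joint would pass 70% of its speed; a pose out of reach is approached as far as the arm can. A call with a number of a shift or a turn outside -1 to 1 is refused whole. A call with a gripper value outside its range is refused whole. The fingers move at their own pace and stop on an object; "grip_force" is the grip in N (left out, the last holds). Time passes only in rows, so rows that repeat a pose let the fingers close. It gives the time, the measured TCP pose, the force and the opening at its end, in the units of the state.
- arm.observe(): the state, without advancing time (a new reading comes with each control period).
- get_image(name): name is "scene" or "top" or "wrist"; returns (picture, depth): 384x512x3 uint8, red, green, blue; 384x512 float32, m along the optical axis (not along the pixel's ray), 0 where there is no reading.
- camera_info(name): a dict with "fovy" (degrees; the focal length in pixels is half the picture's height over the tangent of half this angle, whatever the lens; pixels are square), "cx", "cy" (the principal point, pixels), "R" (3x3) and "t" (3): a world point X has camera coordinates R X + t; the wrist camera has in their place "tool_from_camera" (4x4, takes a point from camera to tool coordinates, whose origin is the TCP and whose axes are the tool frame's). Camera axes: x right, y down, z forward; pixel columns grow to the right and rows downward; lengths in m; the calibration is good to about 2 mm. The wrist camera is an equidistant fisheye: a pixel r from the principal point sees the ray r / f radians off the axis. A picture is of the moment at which its call begins: read the wrist's pose just before it. camera_info takes no time and is no camera call.
- arm.sign_off(): hands the job in, once; it reports no verdict.
The state is a dict: "clock": time; "joints": joint angles; "dq": joint speeds; "joint_efforts": joint torques, N m; "position": TCP position; "ee_rot": TCP orientation; "force": force on the tool from outside, world axes, zero at the start; "ft_torque": the same for the moment, N m; "width": opening from 0.0 (shut) to 1.0 (fully open).
Only numpy, scipy, OpenCV 4.12 (cv2) and the standard library are available. Lean on these libraries where they do the work, as an engineer would, in place of code of your own. Each camera call takes 0.05 s, during which the arm holds its last target. There are 200 camera calls.

## Working session

There is one attempt and no reset: what is moved stays moved. The work goes in short steps, Python scripts to look and compute and a tool call to move; the robot and the scene stay as the last step left them, time stands still between calls to the robot, and variables do not carry over. Pictures are saved under pics/ and viewed, about 8 in all and at most 12, crops included, and the job is handed in when it is done.

Besides the shell and the picture viewer there is one more tool, called after ">>>" as name(argument=value, ...) on one line, values as JSON. carry_out: Moves the arm, as the interface text tells. Shifts and turns lie within -1 to 1; 1 stands for 0.1 m of shift or 45 degrees of turn. Its arguments: {"type":"object","properties":{"steps":{"type":"array","items":{"type":"number"}},"grip_force":{"type":"number"}},"required":["steps"]}

```bash
ls; mkdir -p pics; python3 - <<'E'
from cell import arm,get_image,camera_info
import cv2,numpy as np
print(arm.grip_point_offset); print(arm.observe())
for n in ["scene","top"]:
    i,d=get_image(n); np.savez(f"pics/{n}0.npz",i=i,d=d); cv2.imwrite(f"pics/{n}0.png",i[:,:,::-1]); print(n,camera_info(n))
print(camera_info("wrist"))
a=cv2.imread("pics/scene0.png");b=cv2.imread("pics/top0.png")
E
```

```text
pics
0.0188
{'clock': 0.0, 'joints': array([-1.29463404,  0.43521446,  0.02496007,  1.57407811, -0.01160912,
        1.13396384, -0.07510271]), 'dq': array([-4.37913896e-04,  7.27887347e-04,  8.84096087e-04, -1.27592223e-03,
        8.79804411e-04,  3.72374942e-04,  6.48922402e-05]), 'joint_efforts': array([-1.05462186e-03, -6.67864251e+01,  9.84246768e-01, -3.14471734e+01,
       -6.06815284e-02,  4.24493209e-02,  1.44230276e-04]), 'position': array([0.23096736, 0.58022988, 0.22595744]), 'ee_rot': array([-1.55180012,  0.29739772, -0.29714135]), 'force': array([-1.42420273,  0.35957526, -0.24980886]), 'ft_torque': array([ 0.04597159,  0.00063767, -0.00251025]), 'width': 0.9947740511929415}
scene {'fovy': 57.13619243781543, 'cx': 253.22204234579843, 'cy': 192.34638267363647, 'R': array([[ 0.73612736, -0.67681766, -0.0058623 ],
       [-0.29643422, -0.31460026, -0.9017502 ],
       [ 0.60847618,  0.66554078, -0.43221778]]), 't': array([-0.38755574,  0.24918585,  0.68979897])}
top {'fovy': 53.72997331390454, 'cx': 254.17731143428574, 'cy': 194.76167028894565, 'R': array([[ 0.02054991, -0.99971202, -0.0123923 ],
       [-0.98587484, -0.01820166, -0.16649174],
       [ 0.16621824,  0.01563865, -0.98596497]]), 't': array([-0.00442522,  0.53169547,  1.04482363])}
{'fovy': 65.70646984690485, 'cx': 246.46986918850325, 'cy': 191.70073218254194, 'tool_from_camera': array([[-5.71805873e-04,  9.55409198e-01,  2.95284501e-01,
        -8.07802821e-02],
       [ 3.26004353e-04, -2.95284356e-01,  9.55409359e-01,
        -1.58278371e-01],
       [ 9.99999783e-01,  6.42572716e-04, -1.42622229e-04,
         1.31159084e-04],
       [ 0.00000000e+00,  0.00000000e+00,  0.00000000e+00,
         1.00000000e+00]])}
```

View pics/scene0.png

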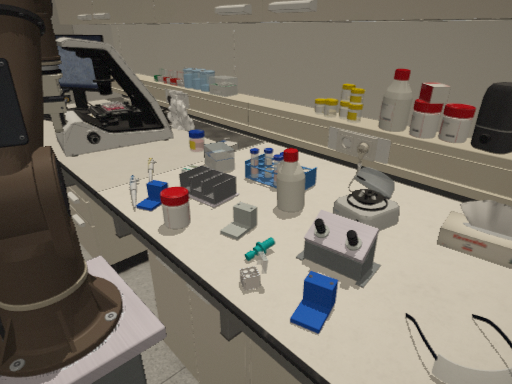

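View pics/top0.png

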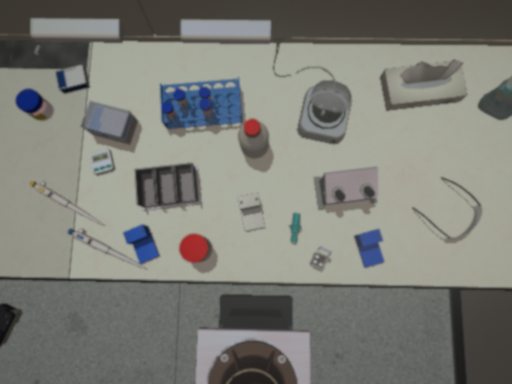

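The scene picture shows the grey holder with two black knobs at about (337,245), with the blue gauge look-alike in front of it (318,300). The steel gauge is at (242,220), the bottle at (290,185), and the turquoise post decoy at (262,248).

The top picture shows the holder at (348,188), gauge at (251,212), stand at (168,187), bottle at (254,140), jar at (195,248) and parts box at (320,258). The blue gauge copies at (370,247) and (141,243) don't match, since the real gauge is grey steel.

```bash
cat > h.py <<'E'
import numpy as np,cv2
from scipy.spatial.transform import Rotation as Ro
from cell import arm,get_image,camera_info
def cloud(d,c):
    f=192/np.tan(np.radians(c["fovy"]/2)); v,u=np.mgrid[:384,:512]
    p=np.stack([(u-c["cx"])/f*d,(v-c["cy"])/f*d,d],-1)
    return (p-c["t"])@c["R"]          # R^T (p-t)
def wcloud(d,c,s):
    f=192/np.tan(np.radians(c["fovy"]/2)); v,u=np.mgrid[:384,:512]
    a=u-c["cx"];b=v-c["cy"];r=np.hypot(a,b)+1e-9;t=r/f
    k=np.tan(np.minimum(t,1.4))/r; p=np.stack([a*k*d,b*k*d,d],-1)
    T=c["tool_from_camera"]; p=p@T[:3,:3].T+T[:3,3]
    return p@Ro.from_rotvec(s["ee_rot"]).as_matrix().T+s["position"]
def snapw(name):
    s=arm.observe(); i,d=get_image("wrist"); P=wcloud(d,camera_info("wrist"),s)
    np.savez(f"pics/{name}.npz",i=i,d=d,P=P); cv2.imwrite(f"pics/{name}.png",i[:,:,::-1]); return i,d,P,s
E
python3 - <<'E'
from h import *
z=np.load("pics/top0.npz");P=cloud(z["d"],camera_info("top"));ok=z["d"]>0
Z=P[...,2]
def reg(u0,u1,v0,v1,lo,hi):
    m=np.zeros(Z.shape,bool);m[v0:v1,u0:u1]=1;m&=ok&(Z>lo)&(Z<hi);return P[m]
print("bench",np.median(Z[260:275,220:240]))
def rect(n,Q):
    r=cv2.minAreaRect((Q[:,:2]*1000).astype(np.float32));print(n,len(Q),np.median(Q,0).round(4),r)
rect("holder",reg(312,385,160,212,.045,.2))
rect("gauge up",reg(232,270,185,212,.05,.072))
rect("gauge low",reg(235,270,195,240,.006,.02))
rect("stand rim",reg(130,205,155,215,.06,.085))
rect("jar",reg(175,215,230,270,.08,.12));rect("bottle",reg(235,275,110,165,.15,.25))
for v in (180,190,197): print(v,(Z[v,132:204]*1000).round().astype(int))
Q=reg(318,376,175,200,.05,.1);A=np.c_[Q[:,:2],np.ones(len(Q))]
print("plane",np.linalg.lstsq(A,Q[:,2],rcond=None)[0])
i=z["i"];dk=(i.max(2)<60)
for u0,u1 in((325,350),(355,385)):
    m=np.zeros(Z.shape,bool);m[175:210,u0:u1]=1;m&=dk&(Z>.085);q=P[m];print("knob",len(q),q.mean(0),q.min(0),q.max(0))
print(Ro.from_rotvec(arm.observe()["ee_rot"]).as_matrix().round(3))
cv2.imwrite("pics/crop0.png",np.hstack([cv2.resize(i[150:220,305:390],None,fx=4.7,fy=4.7),cv2.resize(i[150:220,120:205],None,fx=4.7,fy=4.7)])[:,:,::-1])
E
```

```text
bench 0.0013819876256152656
holder 1688 [ 0.5589 -0.2597  0.0919] ((558.4647216796875, -262.8102111816406), (84.9740219116211, 145.19338989257812), 8.148600578308105)
gauge up 274 [0.513  0.0201 0.062 ] ((512.9427490234375, 20.121536254882812), (35.7164306640625, 59.29403305053711), 12.727123260498047)
gauge low 444 [0.4674 0.009  0.0136] ((478.0706481933594, 11.882278442382812), (118.75393676757812, 100.57732391357422), 1.1913917064666748)
stand rim 576 [0.5674 0.2777 0.0701] ((557.4644775390625, 259.51531982421875), (104.90975189208984, 165.98922729492188), 7.438053131103516)
jar 687 [0.376  0.1629 0.1009] ((376.76544189453125, 163.988525390625), (76.00755310058594, 76.38030242919922), 64.89972686767578)
bottle 276 [0.6822 0.0129 0.1866] ((686.0857543945312, 12.880455017089844), (42.65971374511719, 41.43938446044922), 47.608829498291016)
180 [ 4  3  2 72 70 66 54 43 36 25 17 17 18 17 20 16 14 17 17 17 16 71 66 67
 71 59 48 38 34 32 28 28 32 31 31 32 32 28 31 27 32 70 69 72 68 51 40 28
 23 20 22 22 23 22 25 19 24 24 26 24 26 70 65 48 27  9 12  0 -1  2 -2  2]
190 [ 0  0  0  4 73 68 61 53 47 31 22 17 15 18 18 17 18 13 20 14 14 17 72 70
 70 66 54 42 33 31 29 33 30 27 33 31 32 34 35 32 28 29 70 69 74 70 52 37
 21 27 25 22 26 24 22 25 22 27 23 22 26 23 73 59 44 23  6  9  3  2  2  2]
197 [ 0  4  3  0 71 72 63 57 44 33 28 17 14 17 16 18 18 18 14 13 16 20 70 76
 70 68 65 50 43 31 29 31 33 28 31 28 31 34 34 28 36 35 72 70 73 74 60 48
 30 22 20 24 24 24 27 25 24 23 25 21 23 26 71 73 57 36 17 13  6  5  2  1]
plane [ 0.44786921  0.01963516 -0.15810185]
knob 33 [ 0.5172967  -0.21696545  0.14558673] [ 0.35060738 -0.23031994  0.10358379] [ 0.53346865 -0.01108583  1.11862757]
knob 41 [ 0.53035006 -0.29490325  0.13716068] [ 0.35060738 -0.31054506  0.09836442] [ 0.54667998 -0.01108583  1.11862757]
[[ 0.929 -0.     0.37 ]
 [-0.37  -0.001  0.929]
 [ 0.    -1.    -0.001]]
```

View pics/crop0.png

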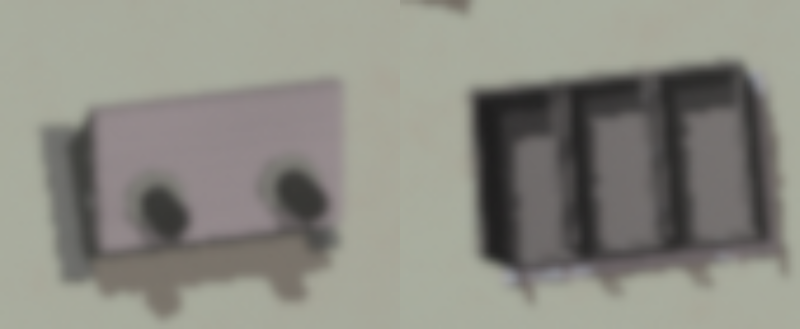

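The crop shows two black knobs leaning toward the robot at (165,212) and (302,195). The turquoise post lies elsewhere on the bench, so these two knobs are the posts meant. The bays from left to right are deep, shallow, middle (floors about 16, 30 and 23 mm). I'll move over the stand, then the gauge, then the holder, taking a wrist picture at each.

>>> carry_out(steps=[0.6, 0.95, -1, 0.2, 0.65, 0.6, 0.95, -1, 0.2, 0.65, 0.6, 0.95, -1, 0.2, 0.65, 0.6, 0.95, -1, 0.2, 0.65])

```text
clock: 0.5
position: [0.3321, 0.4756, 0.2474]
ee_rot: [-1.571, -0.103, 0.099]
force: [0.0, 0.6, 0.6]
width: 0.703
```

>>> carry_out(steps=[0.6, 0.95, -1, 0, 0, 0.6, 0.95, -1, 0, 0, 0.6, 0.95, -1, 0, 0])

```text
clock: 0.8
position: [0.4231, 0.3778, 0.2465]
ee_rot: [-1.57, -0.102, 0.102]
force: [-0.3, 0.0, -0.2]
width: 0.6
```

>>> carry_out(steps=[0.6, 0.9, -1, 0, 0, 0.6, 0.9, -1, 0, 0, 0.6, 0.9, -1, 0, 0, 0.6, 0.9, -1, 0, 0])

```text
clock: 1.2
position: [0.515, 0.2745, 0.2464]
ee_rot: [-1.572, -0.097, 0.096]
force: [0.5, -0.7, 0.7]
width: 0.603
```

```bash
python3 - <<'E'
from h import *
i,d,P,s=snapw("stand");print(s["clock"],s["position"],s["ee_rot"],s["width"],s["force"])
Z=P[...,2];ok=d>0
m=ok&(Z>.064)&(Z<.08);Q=P[m];print(len(Q),cv2.minAreaRect((Q[:,:2]*1000).astype(np.float32)))
m=ok&(abs(Z)<.006);print("bench",np.median(Z[m]))
E
```

```text
1.2 [0.51495071 0.27454836 0.2463678 ] [-1.57184855 -0.09731419  0.09558394] 0.6025856033658835 [ 0.53450193 -0.67414724  0.71200623]
2612 ((788.509765625, 534.0200805664062), (1050.7623291015625, 353.6768493652344), 56.662174224853516)
bench 0.0002882016608518889
```

>>> carry_out(steps=[0.6, -0.3, -0.9, 0, 0, 0.6, -0.3, -0.9, 0, 0, 0.6, -0.3, -0.9, 0, 0])

```text
clock: 1.55
position: [0.4792, 0.1857, 0.2466]
ee_rot: [-1.571, -0.098, 0.101]
force: [0.4, -0.2, -0.3]
width: 0.602
```

>>> carry_out(steps=[0.6, 0, -0.9, 0, 0, 0.6, 0, -0.9, 0, 0, 0.6, 0, -0.9, 0, 0])

```text
clock: 1.85
position: [0.4808, 0.0962, 0.2468]
ee_rot: [-1.57, -0.099, 0.099]
force: [0.4, 0.4, -0.6]
width: 0.604
```

>>> carry_out(steps=[0.6, 0, -0.9, 0, 0, 0.6, 0, -0.9, 0, 0, 0.6, 0, -0.9, 0, 0, 0.6, 0, -0.9, 0, 0])

```text
clock: 2.25
position: [0.4812, 0.0116, 0.2467]
ee_rot: [-1.568, -0.103, 0.103]
force: [0.3, 0.5, -0.3]
width: 0.602
```

```bash
python3 - <<'E'
from h import *
i,d,P,s=snapw("gauge");print(s["clock"],s["position"],s["ee_rot"],s["width"],s["force"])
Z=P[...,2];ok=d>0;near=(np.hypot(P[...,0]-.5,P[...,1]-.015)<.07)
for lo,hi in((.055,.068),(.008,.018)):
    m=ok&near&(Z>lo)&(Z<hi);Q=P[m];print(len(Q),Q.mean(0),cv2.minAreaRect((Q[:,:2]*1000).astype(np.float32)))
m=ok&(abs(Z)<.006);print("bench",np.median(Z[m]))
E
```

```text
2.25 [0.48115402 0.01160316 0.2467329 ] [-1.56767909 -0.10308281  0.10307658] 0.6020295311864178 [ 0.32212788  0.47969291 -0.32705442]
1397 [0.50859052 0.02030541 0.06011448] ((509.4747619628906, 20.499629974365234), (36.05747604370117, 60.10606002807617), 12.867717742919922)
2018 [0.46359508 0.00960691 0.01229248] ((463.26763916015625, 9.586105346679688), (60.575035095214844, 60.6588020324707), 12.898053169250488)
bench 0.0003057563977847677
```

>>> carry_out(steps=[0.6, 0.1, -0.9, 0, 0, 0.6, 0.1, -0.9, 0, 0, 0.6, 0.1, -0.9, 0, 0])

```text
clock: 2.6
position: [0.4916, -0.083, 0.2468]
ee_rot: [-1.571, -0.1, 0.1]
force: [-1.0, -0.1, -0.4]
width: 0.601
```

>>> carry_out(steps=[0.6, 0.1, -0.9, 0, 0, 0.6, 0.1, -0.9, 0, 0, 0.6, 0.1, -0.9, 0, 0])

```text
clock: 2.9
position: [0.5016, -0.173, 0.2467]
ee_rot: [-1.571, -0.1, 0.1]
force: [-0.2, 1.1, -0.6]
width: 0.604
```

>>> carry_out(steps=[0.6, 0, -0.9, 0, 0, 0.6, 0, -0.9, 0, 0, 0.6, 0, -0.9, 0, 0, 0.6, 0, -0.9, 0, 0])

```text
clock: 3.3
position: [0.5019, -0.2578, 0.2463]
ee_rot: [-1.567, -0.103, 0.104]
force: [0.4, 0.4, -0.2]
width: 0.6
```

```bash
python3 - <<'E'
from h import *
i,d,P,s=snapw("holder");print(s["clock"],s["position"],s["ee_rot"],s["width"],s["force"])
Z=P[...,2];ok=d>0
m=ok&(abs(Z)<.006);print("bench",np.median(Z[m]))
a=[cv2.imread(f"pics/{n}.png") for n in("stand","gauge","holder")]
cv2.imwrite("pics/all3.png",cv2.resize(np.vstack([np.hstack(a[:2]),np.hstack([a[2],a[2]*0])]),(800,600)))
E
```

```text
3.3 [ 0.50189747 -0.25777413  0.24626167] [-1.56722438 -0.10334879  0.10403935] 0.6000451651919952 [ 0.39612031  0.41242586 -0.22856805]
bench 0.0002931191669648392
```

View pics/all3.png

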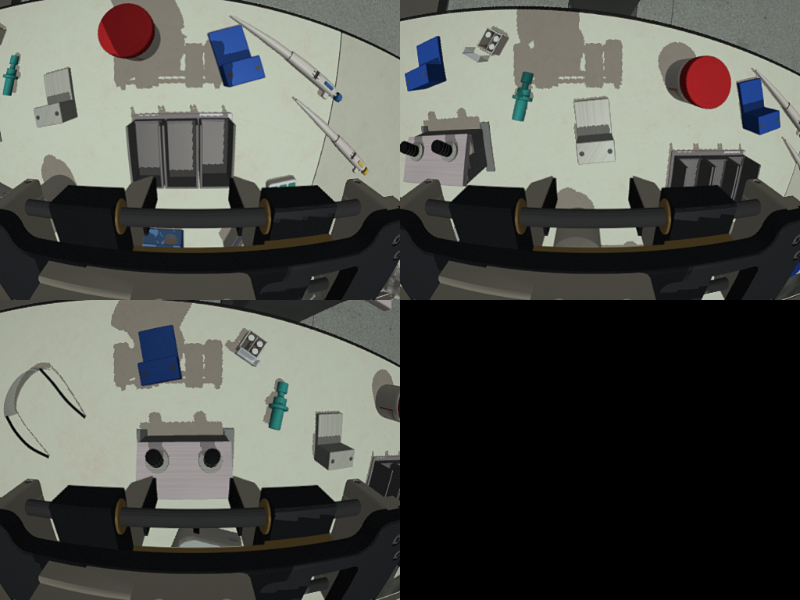

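The tiled wrist views look back toward the robot, so image right is +y. The stand is centred at (182,150), the real grey gauge at (593,135), and the holder at (185,465). Its left post (+y) is the knob at (210,458), and its right post the knob at (157,458).

```bash
python3 - <<'E'
from h import *
z=np.load("pics/stand.npz");P=z["P"];d=z["d"];Z=P[...,2]
near=(abs(P[...,0]-.557)<.08)&(abs(P[...,1]-.262)<.11)&(d>0)
Q=P[near&(Z>.066)&(Z<.075)];print("rim",len(Q),np.median(Q[:,2]),cv2.minAreaRect((Q[:,:2]*1000).astype(np.float32)))
for k in (-1,0,1):
    c=np.array([.555,.262])+k*.056*np.array([-.13,.99]);m=near&(np.hypot(P[...,0]-c[0],P[...,1]-c[1])<.015)&(Z<.045)
    print(k,m.sum(),np.median(Z[m]) if m.any() else 0)
z=np.load("pics/holder.npz");P=z["P"];d=z["d"];i=z["i"];Z=P[...,2]
near=(abs(P[...,0]-.55)<.08)&(abs(P[...,1]+.262)<.11)&(d>0)
dk=i.max(2)<55
pl=near&~dk&(Z>.055)&(Z<.13)&(i.min(2)>110);Q=P[pl]
for _ in range(4):
    A=np.c_[Q[:,:2],np.ones(len(Q))];x=np.linalg.lstsq(A,Q[:,2],rcond=None)[0];r=abs(A@x-Q[:,2]);Q=Q[r<.003]
print("plane",len(Q),x,"slope",np.degrees(np.arctan(np.hypot(*x[:2]))),"yaw",np.degrees(np.arctan2(x[1],x[0])),cv2.minAreaRect((Q[:,:2]*1000).astype(np.float32)))
yaw=np.arctan2(x[1],x[0]);e=np.array([np.cos(yaw),np.sin(yaw)]);print("mouth line e.p =",(.078-x[2])/np.hypot(*x[:2]))
n=np.array([-.5*e[0],-.5*e[1],.866])
for c in((271,201),(200,201)):
    m=np.zeros(Z.shape,bool);m[c[1]-25:c[1]+25,c[0]-25:c[0]+25]=1;m&=near&dk
    q=P[m];h=(q[:,2]-(q[:,:2]@x[:2]+x[2]))*.866
    k=(h>.010);q=q[k];h=h[k];foot=q-h[:,None]*n
    t=h>np.percentile(h,97)-.004; tp=q[t]
    print("knob",len(q),"h97",np.percentile(h,97),"top ctr",tp.mean(0),"foot mean",(tp-h[t][:,None]*n).mean(0), "rect along y of feet", np.percentile(foot@np.array([-e[1],e[0],0]),[2,98]))
E
```

```text
rim 2026 0.06983359341527991 ((553.4884033203125, 259.5384826660156), (104.29309844970703, 166.0065460205078), 7.6254401206970215)
-1 347 0.022242630643054234
0 379 0.0293148011549986
1 353 0.015205810779928108
plane 6191 [ 0.56824471  0.0807701  -0.20872791] slope 29.853941547259915 yaw 8.08981117276149 ((553.3522338867188, -264.11334228515625), (77.24478149414062, 146.71473693847656), 8.204094886779785)
mouth line e.p = 0.4995639888959123
knob 388 h97 0.043222683425354645 top ctr [ 0.51582412 -0.22918582  0.11412116] foot mean [ 0.5365068  -0.22624599  0.07793871] rect along y of feet [-0.30942751 -0.29064424]
knob 402 h97 0.04298229999070279 top ctr [ 0.52696714 -0.30743782  0.11409629] foot mean [ 0.5476342  -0.30450021  0.07794114] rect along y of feet [-0.387685   -0.36850145]
```

>>> carry_out(steps=[0.5, 0.19, 0.29, -0.9, 0.013, 0.5, 0.19, 0.29, -0.9, 0.013, 0.5, 0.19, 0.29, -0.9, 0.013])

```text
clock: 3.65
position: [0.5189, -0.2233, 0.1516]
ee_rot: [-1.562, -0.111, 0.123]
force: [-0.6, 0.4, 1.0]
width: 0.497
```

>>> carry_out(steps=[0.5, 0, 0, -0.25, 0, 0.5, 0, 0, -0.5, 0, 0.5, 0, 0, -0.7, 0, 0.5, 0, 0, -0.7, 0])

```text
clock: 4.05
position: [0.5195, -0.2287, 0.086]
ee_rot: [-1.566, -0.111, 0.115]
force: [-0.6, -0.2, 0.3]
width: 0.501
```

```bash
python3 - <<'E'
from h import *
i,d,P,s=snapw("pre1");print(s["clock"],s["position"],s["ee_rot"],s["width"],s["force"])
cv2.imwrite("pics/pre1c.png",cv2.resize(i[100:300,150:370],None,fx=2.5,fy=2.5)[:,:,::-1])
E
```

```text
4.05 [ 0.51948422 -0.22869693  0.08597304] [-1.56615329 -0.11065809  0.11479853] 0.5014597706217236 [-0.60712724 -0.15319444  0.33889485]
```

View pics/pre1c.png

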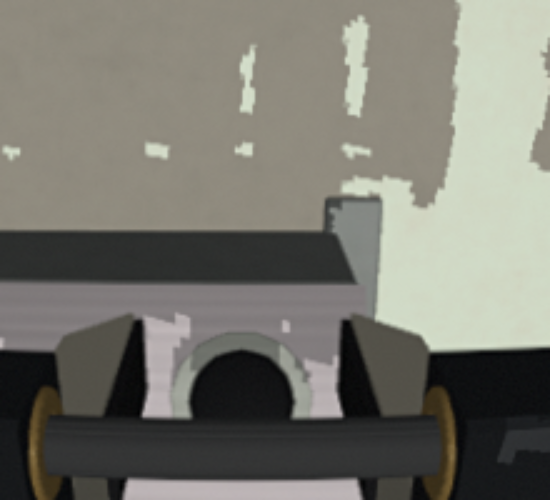

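The crop shows the knob at (242,390) centred between the fingers, with the flange clear of them. I'll close the gripper and draw the post out along its own axis.

>>> carry_out(steps=[0, 0, 0, 0, 0, 0, 0, 0, 0, 0, 0, 0, 0, 0, 0, 0, 0, 0, 0, 0], grip_force=20)

```text
clock: 4.5
position: [0.5207, -0.23, 0.0876]
ee_rot: [-1.568, -0.113, 0.111]
force: [-0.8, 2.0, 6.1]
width: 0.23
```

>>> carry_out(steps=[0, -0.04, -0.005, 0.07, 0, 0, -0.08, -0.01, 0.14, 0, 0, -0.12, -0.017, 0.21, 0, 0, -0.16, -0.023, 0.28, 0, 0, -0.2, -0.03, 0.35, 0, 0, -0.24, -0.035, 0.42, 0, 0, -0.28, -0.04, 0.49, 0, 0, -0.33, -0.047, 0.58, 0, 0, -0.33, -0.047, 0.95, 0, 0, -0.33, -0.047, 0.95, 0])

```text
clock: 5.5
position: [0.489, -0.2364, 0.186]
ee_rot: [-1.571, -0.116, 0.106]
force: [1.0, -0.1, -1.2]
width: 0.234
```

```bash
python3 - <<'E'
from h import *
i,d,P,s=snapw("drawn1");print(s["clock"],s["position"],s["ee_rot"],s["width"],s["force"])
j,e=get_image("scene");np.savez("pics/sc1.npz",i=j,d=e)
cv2.imwrite("pics/drawn1.png",np.hstack([cv2.resize(i[150:330,150:350],(400,360)),cv2.resize(j[150:310,250:400],(400,360))])[:,:,::-1])
E
```

```text
5.5 [ 0.48896341 -0.23637032  0.18603689] [-1.57054176 -0.11564337  0.10628835] 0.23352252425812858 [ 1.01016347 -0.08559332 -1.17428069]
```

View pics/drawn1.png

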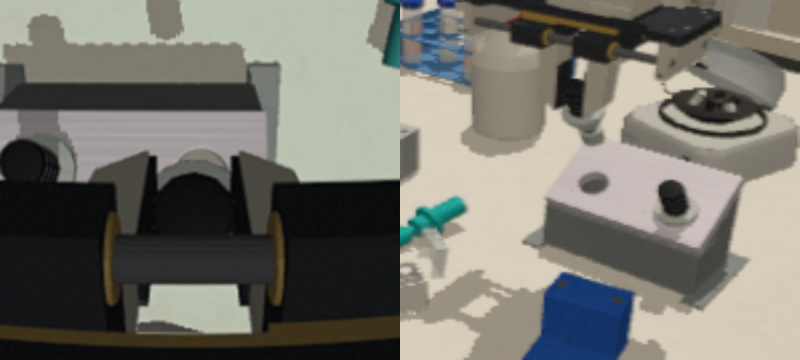

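The post is out, still leaning about 30° with its foot away from the robot, and its hole in the holder is empty. The tool can't tilt, so I'll swing the post upright in a light grip by pushing its foot against the wall of the gauge's upper step. Then I'll touch it down on the lower step.

>>> carry_out(steps=[0, -0.28, 0.8, 0, 0.107, 0, -0.28, 0.8, 0, 0.107, 0, -0.28, 0.8, 0, 0.107])

```text
clock: 5.9
position: [0.4569, -0.15, 0.1805]
ee_rot: [-1.56, -0.179, 0.184]
force: [0.9, -0.5, -1.1]
width: 0.231
```

>>> carry_out(steps=[0, -0.28, 0.8, 0, 0, 0, -0.28, 0.8, 0, 0, 0, -0.28, 0.8, 0, 0])

```text
clock: 6.2
position: [0.429, -0.0709, 0.1808]
ee_rot: [-1.561, -0.179, 0.184]
force: [-0.6, -0.1, -1.0]
width: 0.235
```

>>> carry_out(steps=[0, 0, 0.8, 0, 0, 0, 0, 0.8, -0.3, 0, 0, 0, 0.8, -0.6, 0, 0, 0, 0.8, -0.9, 0, 0, 0, 0.8, -0.9, 0])

```text
clock: 6.7
position: [0.4284, 0.0044, 0.0886]
ee_rot: [-1.564, -0.172, 0.183]
force: [-0.2, -0.3, -1.0]
width: 0.235
```

```bash
python3 - <<'E'
from h import *
s=arm.observe();print(s["clock"],s["position"],np.degrees(np.arctan2(*Ro.from_rotvec(s["ee_rot"]).as_matrix()[[1,0],0])),s["force"])
j,e=get_image("scene");cv2.imwrite("pics/g1.png",cv2.resize(j[130:260,190:330],(700,650))[:600,:,::-1])
E
```

```text
6.7 [0.42841149 0.00436846 0.08864947] 12.946661787196632 [-0.22229749 -0.30122573 -0.97172452]
```

View pics/g1.png

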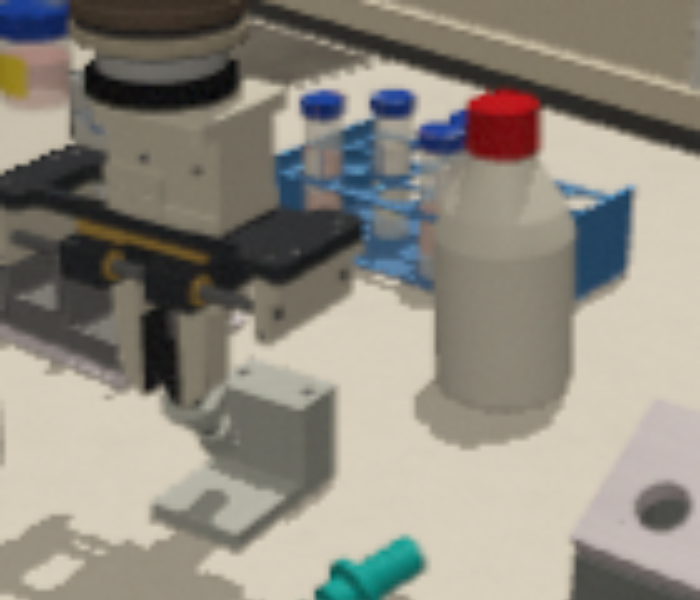

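The crop shows the foot in front of the upper step's wall at (215,430), above the lower step.

>>> carry_out(steps=[0, 0, -0.02, -0.1, 0, 0, 0.09, 0, -0.1, 0, 0, 0.18, 0.02, -0.1, 0, 0, 0.26, 0.04, -0.1, 0, 0, 0.33, 0.055, -0.1, 0, 0, 0.39, 0.07, -0.1, 0, 0, 0.45, 0.083, -0.1, 0, 0, 0.5, 0.092, -0.1, 0, 0, 0.522, 0.096, -0.1, 0, 0, 0.522, 0.096, -0.1, 0], grip_force=8)

```text
clock: 7.75
position: [0.4834, 0.0146, 0.0816]
ee_rot: [-1.563, -0.177, 0.178]
force: [-1.5, 0.5, -1.6]
width: 0.239
```

```bash
python3 - <<'E'
from h import *
s=arm.observe();print(s["clock"],s["position"],s["force"],s["width"])
j,e=get_image("scene");cv2.imwrite("pics/g2.png",cv2.resize(j[170:250,200:280],(600,600))[:,:,::-1])
E
```

```text
7.75 [0.48341586 0.01463067 0.08162967] [-1.51640061  0.53364131 -1.56454475] 0.2388697301049577
```

View pics/g2.png

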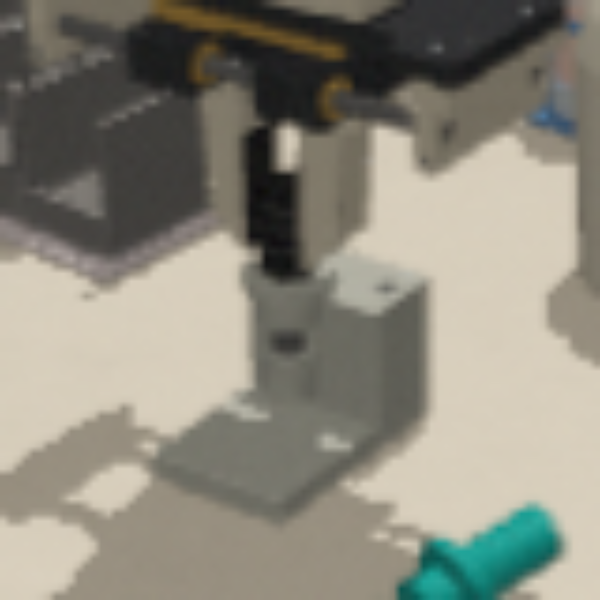

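The post now hangs upright in front of the wall, with its foot at about (285,380). I'll move it over the middle of the lower step and lower it, feeling for contact.

>>> carry_out(steps=[0, -0.1, -0.02, 0, 0, 0, -0.227, -0.052, 0, 0, 0, -0.227, -0.052, -0.04, 0, 0, -0.227, -0.052, -0.04, 0])

```text
clock: 8.2
position: [0.46, 0.0092, 0.0775]
ee_rot: [-1.563, -0.177, 0.177]
force: [0.5, -0.5, -1.3]
width: 0.232
```

>>> carry_out(steps=[0, 0, 0, -0.015, 0, 0, 0, 0, -0.03, 0, 0, 0, 0, -0.03, 0])

```text
clock: 8.5
position: [0.4608, 0.0095, 0.0745]
ee_rot: [-1.563, -0.177, 0.177]
force: [0.1, -0.6, -2.5]
width: 0.235
```

>>> carry_out(steps=[0, 0, 0, -0.015, 0, 0, 0, 0, -0.03, 0, 0, 0, 0, -0.03, 0])

```text
clock: 8.8
position: [0.4606, 0.0094, 0.0715]
ee_rot: [-1.563, -0.177, 0.178]
force: [0.3, 0.1, -1.4]
width: 0.236
```

>>> carry_out(steps=[0, 0, 0, -0.015, 0, 0, 0, 0, -0.03, 0, 0, 0, 0, -0.03, 0])

```text
clock: 9.1
position: [0.4615, 0.0095, 0.0692]
ee_rot: [-1.563, -0.179, 0.176]
force: [-0.0, -0.1, 4.8]
width: 0.235
```

Contact came near TCP z 0.0695 (+6 N). I'll seat the foot, let go, back off, and measure the standing post in depth against the two gauge steps.

>>> carry_out(steps=[0, 0, 0, -0.005, 0, 0, 0, 0, -0.01, 0, 0, 0, 0, -0.01, 0, 0.33, 0, 0, -0.01, 0, 0.5, 0, 0, -0.01, 0, 0.5, 0, 0, -0.01, 0, 0.5, 0, 0, -0.01, 0])

```text
clock: 9.8
position: [0.4605, 0.0094, 0.0676]
ee_rot: [-1.563, -0.177, 0.178]
force: [-0.1, 0.0, 0.3]
width: 0.489
```

>>> carry_out(steps=[0.5, 0, 0, 0.2, 0, 0.5, 0, 0, 0.5, 0, 0.5, 0, 0, 0.9, 0, 0.5, 0, 0, 0.9, 0, 0.5, 0, 0, 0.9, 0])

```text
clock: 10.3
position: [0.4612, 0.0095, 0.1584]
ee_rot: [-1.563, -0.179, 0.176]
force: [-0.0, 0.0, -0.5]
width: 0.499
```

```bash
cat > meas.py <<'E'
from h import *
import sys
def meas(name,c,c2=None,n=4):
    out=[]
    for k in range(n):
        i,d,P,s=snapw(f"{name}{k}");Z=P[...,2];ok=d>0
        r=np.hypot(P[...,0]-c[0],P[...,1]-c[1])
        q=P[ok&(r<.03)&(Z>.085)&(Z<.125)]; z=q[:,2]; top=np.median(z[z>np.percentile(z,90)-.003])
        qt=q[abs(z-top)<.002]
        up=P[ok&(np.hypot(P[...,0]-.5094,P[...,1]-.0205)<.03)&(Z>.052)&(Z<.068)][:,2]
        lo=P[ok&(r<.04)&(Z>.004)&(Z<.02)][:,2]
        fl=P[ok&(r>.013)&(r<.017)&(Z>.035)&(Z<.085)][:,2]
        out.append([top,len(qt),np.median(up),len(up),np.median(lo),len(lo),np.median(fl),len(fl),*qt[:,:2].mean(0)])
    print(s["clock"],s["position"],s["force"]);print(np.round(np.mean(out,0),4));print(np.round(np.std(out,0),4))
    return i
E
python3 - <<'E'
from meas import *
i=meas("m1_",(.4607,.0094))
cv2.imwrite("pics/m1v.png",cv2.resize(i[100:330,120:400],(730,600))[:,:,::-1])
E
```

```text
10.45 [0.45982483 0.00931814 0.15676951] [-0.5720234  -1.19467585 -0.71579123]
[9.79000e-02 5.52500e+02 6.02000e-02 2.06550e+03 1.21000e-02 1.90425e+03
 6.25000e-02 3.92250e+02 4.55800e-01 8.80000e-03]
[1.00000e-04 2.59810e+00 0.00000e+00 1.90460e+01 0.00000e+00 1.47033e+01
 0.00000e+00 1.56425e+01 9.00000e-04 2.00000e-04]
```

View pics/m1v.png

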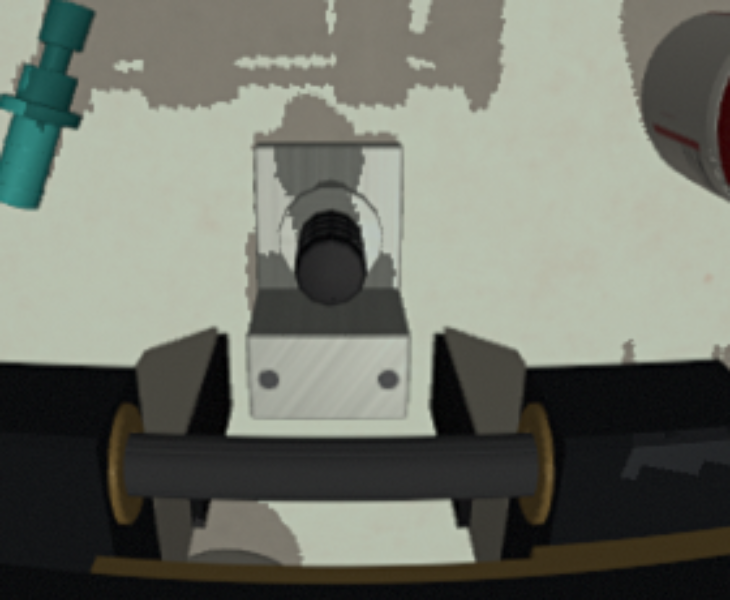

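The post stands free and upright on the lower step, knob top at (333,275). Depth puts the flange about 2.3 mm above the upper step, so L is about 50 mm. Contact feel gives 0.0695 + 0.0188 − 0.012 − 0.025, or about 51 mm. Both point to the middle bay (48 mm), which is the rightmost one. I'll regrip and carry the post there, to the rear spot.

>>> carry_out(steps=[0.5, 0, 0, -0.4, 0, 0.5, 0, 0, -0.7, 0, 0.5, 0, 0, -0.88, 0, 0.3, 0, 0, -0.88, 0, 0, 0, 0, -0.88, 0, 0, 0, 0, -0.88, 0, 0, 0, 0, -0.88, 0, 0, 0, 0, -0.7, 0, 0, 0, 0, -0.4, 0, 0, 0, 0, 0.02, 0, 0, 0, 0, 0.02, 0], grip_force=20)

```text
clock: 11.6
position: [0.4639, 0.0096, 0.1648]
ee_rot: [-1.563, -0.184, 0.17]
force: [0.3, 0.3, -2.2]
width: 0.237
```

>>> carry_out(steps=[0, 0.3, 0.5, 0, -0.118, 0, 0.61, 0.99, 0, -0.118, 0, 0.61, 0.99, 0, -0.118, 0, 0.61, 0.99, 0, -0.118])

```text
clock: 12.0
position: [0.5225, 0.1115, 0.1595]
ee_rot: [-1.567, -0.109, 0.108]
force: [-0.9, -0.4, -1.2]
width: 0.234
```

>>> carry_out(steps=[0, 0.3, 0.5, 0, 0, 0, 0.61, 0.98, 0, 0, 0, 0.61, 0.98, 0, 0, 0, 0.61, 0.98, 0, 0, 0, 0.61, 0.98, 0, 0])

```text
clock: 12.5
position: [0.582, 0.2044, 0.1593]
ee_rot: [-1.57, -0.103, 0.105]
force: [-0.7, -0.7, -0.8]
width: 0.231
```

```bash
python3 - <<'E'
from h import *
i,d,P,s=snapw("b1");print(s["clock"],s["position"],s["ee_rot"],s["force"],s["width"])
j,e=get_image("scene");
cv2.imwrite("pics/b1v.png",np.hstack([cv2.resize(i[120:320,150:350],(400,400)),cv2.resize(j[110:210,150:250],(400,400))])[:,:,::-1])
E
```

```text
12.5 [0.58198557 0.20443058 0.1592628 ] [-1.56979343 -0.10285584  0.10485042] [-0.72404867 -0.66099098 -0.76835352] 0.23127579939122
```

View pics/b1v.png

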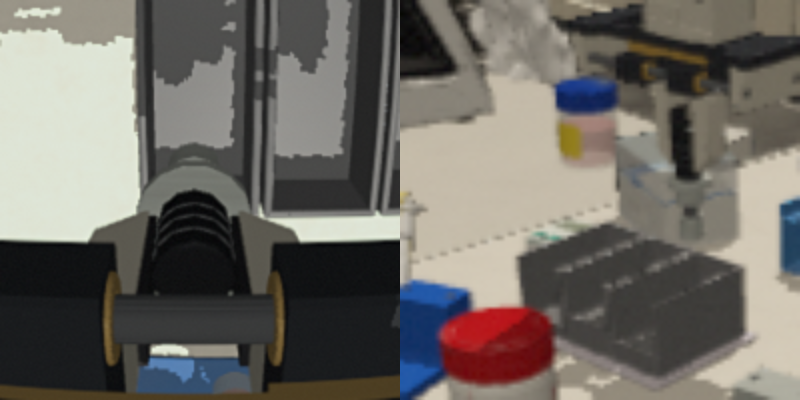

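The post hangs upright over the rear of the rightmost (middle) bay. I'll lower it; floor contact should come near TCP z 0.080.

>>> carry_out(steps=[0, 0.005, 0.025, -0.2, 0, 0, 0.005, 0.025, -0.45, 0, 0, 0.005, 0.025, -0.65, 0, 0, 0.005, 0.025, -0.74, 0, 0, 0.005, 0.025, -0.77, 0, 0, 0.005, 0.025, -0.78, 0], grip_force=10)

```text
clock: 13.2
position: [0.5834, 0.2083, 0.0823]
ee_rot: [-1.568, -0.104, 0.104]
force: [0.8, 0.3, -1.9]
width: 0.238
```

>>> carry_out(steps=[0, 0, 0, -0.01, 0, 0, 0, 0, -0.02, 0, 0, 0, 0, -0.02, 0])

```text
clock: 13.5
position: [0.5838, 0.2091, 0.0807]
ee_rot: [-1.568, -0.106, 0.103]
force: [-1.7, 0.3, 3.6]
width: 0.235
```

>>> carry_out(steps=[0, 0, -0.01, -0.005, 0, 0, 0, -0.01, -0.005, 0, 0.3, 0, -0.01, -0.005, 0, 0.42, 0, -0.01, -0.005, 0, 0.42, 0, -0.01, -0.005, 0, 0.42, 0, -0.01, -0.005, 0, 0.42, 0, -0.01, 0.3, 0, 0.42, 0, -0.01, 0.6, 0, 0.42, 0, -0.01, 0.9, 0, 0.42, 0, -0.01, 0.9, 0, 0.42, 0, -0.01, 0.9, 0])

```text
clock: 14.6
position: [0.5834, 0.208, 0.1702]
ee_rot: [-1.568, -0.105, 0.104]
force: [-0.7, 0.0, -0.0]
width: 0.422
```

```bash
cat > chk.py <<'E'
from h import *
def chk(name,c):
    i,d,P,s=snapw(name);Z=P[...,2];ok=d>0
    print(s["clock"],s["position"],s["force"],s["width"])
    near=ok&(abs(P[...,0]-.555)<.07)&(abs(P[...,1]-.26)<.1)
    r=np.hypot(P[...,0]-c[0],P[...,1]-c[1])
    q=P[ok&(r<.03)&(Z>.09)&(Z<.125)];top=np.median(q[:,2][q[:,2]>np.percentile(q[:,2],90)-.003]);t=q[abs(q[:,2]-top)<.002]
    fl=ok&(r<.022)&(Z>.06)&(Z<.085)&(np.abs(np.array(z_l:=(-(P[...,0]-c[0])*.132+(P[...,1]-c[1])*.991))) <.0175)
    f=P[fl];m=np.median(f[:,2]);f=f[abs(f[:,2]-m)<.002]
    A=np.c_[f[:,:2]-f[:,:2].mean(0),np.ones(len(f))];x=np.linalg.lstsq(A,f[:,2],rcond=None)[0]
    rim=P[near&(Z>.066)&(Z<.0745)&(r>.03)][:,2]
    print("knob top",top,t[:,:2].mean(0),"flange",x[2],"tilt deg",np.degrees(np.hypot(*x[:2])),len(f),"fl ctr",f.mean(0)[:2],"rim",np.median(rim))
    return i
E
python3 - <<'E'
from chk import *
i=chk("c1",(.5835,.2075))
E
```

```text
14.6 [0.58339848 0.20801894 0.1702061 ] [-0.67515845  0.00569219 -0.00998172] 0.42153682186529295
knob top 0.10788246063882619 [0.57822602 0.20877727] flange 0.07201185700823654 tilt deg 0.248642818689129 463 fl ctr [0.57249446 0.20632807] rim 0.06985148676407354
```

Post 1 stands upright (tilt 0.25°), with its flange 2 mm above the deck. Next is post 2.

>>> carry_out(steps=[0.5, -0.4, -0.5, 0.5, 0, 0.5, -0.8, -1, 0.5, 0.01, 0.5, -0.8, -1, 0.5, 0.01])

```text
clock: 14.95
position: [0.5013, 0.106, 0.2189]
ee_rot: [-1.569, -0.109, 0.112]
force: [-0.2, -0.1, 0.9]
width: 0.496
```

>>> carry_out(steps=[0.5, 0, -1, 0, 0, 0.5, 0, -1, 0, 0, 0.5, 0, -1, 0, 0])

```text
clock: 15.25
position: [0.5019, 0.0001, 0.219]
ee_rot: [-1.571, -0.102, 0.105]
force: [0.4, 0.7, -0.0]
width: 0.503
```

>>> carry_out(steps=[0.5, 0, -1, 0, 0, 0.5, 0, -1, 0, 0, 0.5, 0, -1, 0, 0])

```text
clock: 15.55
position: [0.5017, -0.0996, 0.2188]
ee_rot: [-1.572, -0.101, 0.105]
force: [-0.2, 0.5, 0.2]
width: 0.501
```

>>> carry_out(steps=[0.5, 0, -1, 0, 0, 0.5, 0, -1, 0, 0, 0.5, 0, -1, 0, 0])

```text
clock: 15.85
position: [0.5012, -0.1996, 0.2188]
ee_rot: [-1.572, -0.101, 0.105]
force: [-0.2, 0.9, 0.2]
width: 0.503
```

>>> carry_out(steps=[0.5, 0.29, -1, 0, 0, 0.5, 0.29, -1, 0, 0, 0.5, 0.29, -1, -0.1, 0, 0.5, 0.29, -1, -0.4, 0, 0.5, 0.29, -1, -0.4, 0, 0.5, 0.29, -1, -0.4, 0])

```text
clock: 16.45
position: [0.5316, -0.291, 0.1789]
ee_rot: [-1.566, -0.109, 0.113]
force: [0.9, 0.2, 0.9]
width: 0.499
```

```bash
python3 - <<'E'
from h import *
i,d,P,s=snapw("pre2");print(s["clock"],s["position"],s["ee_rot"],s["width"],s["force"])
Z=P[...,2];m=(d>0)&(i.max(2)<60)&(Z>.095)&(Z<.13)&(np.hypot(P[...,0]-.527,P[...,1]+.307)<.03);q=P[m];t=q[q[:,2]>.108];print(len(t),t.mean(0))
E
```

```text
16.45 [ 0.53158372 -0.29103127  0.17889004] [-1.56646608 -0.10891851  0.11303839] 0.4986249679103574 [0.86272963 0.20736133 0.93282099]
587 [ 0.52782646 -0.30761279  0.11401062]
```

>>> carry_out(steps=[0.5, 0, -0.157, 0, 0, 0.5, 0, -0.157, -0.3, 0, 0.5, 0, -0.157, -0.6, 0, 0.5, 0, -0.157, -0.8, 0, 0.5, 0, -0.157, -0.92, 0, 0.5, 0, -0.157, -0.92, 0, 0, 0, -0.157, -0.92, 0, 0, 0, -0.157, -0.92, 0, 0, 0, -0.157, -0.92, 0, 0, 0, -0.157, -0.92, 0], grip_force=20)

```text
clock: 17.5
position: [0.5327, -0.308, 0.0887]
ee_rot: [-1.569, -0.112, 0.11]
force: [-0.9, 1.0, 4.0]
width: 0.237
```

>>> carry_out(steps=[0, -0.04, -0.005, 0.07, 0, 0, -0.08, -0.01, 0.14, 0, 0, -0.12, -0.017, 0.21, 0, 0, -0.16, -0.023, 0.28, 0, 0, -0.2, -0.03, 0.35, 0, 0, -0.24, -0.035, 0.42, 0, 0, -0.28, -0.04, 0.49, 0, 0, -0.33, -0.047, 0.58, 0, 0, -0.33, -0.047, 0.95, 0, 0, -0.33, -0.047, 0.95, 0])

```text
clock: 18.5
position: [0.5008, -0.3142, 0.1873]
ee_rot: [-1.572, -0.115, 0.106]
force: [0.2, -0.0, -1.4]
width: 0.235
```

Still holding post 2 (width 0.235, about 1.4 N of weight). On to the gauge, the same way as before.

>>> carry_out(steps=[0, -0.36, 0.9, 0, 0.107, 0, -0.36, 0.9, 0, 0.107, 0, -0.36, 0.9, 0, 0.107])

```text
clock: 18.8
position: [0.4606, -0.2163, 0.1821]
ee_rot: [-1.558, -0.179, 0.183]
force: [0.4, -0.3, -0.8]
width: 0.233
```

>>> carry_out(steps=[0, -0.36, 0.9, 0, 0, 0, -0.36, 0.9, 0, 0, 0, -0.36, 0.9, 0, 0])

```text
clock: 19.1
position: [0.4246, -0.1272, 0.1823]
ee_rot: [-1.56, -0.18, 0.183]
force: [0.5, -0.6, -2.1]
width: 0.235
```

>>> carry_out(steps=[0, 0, 0.9, -0.1, 0, 0, 0, 0.9, -0.1, 0, 0, 0, 0.9, -0.1, 0])

```text
clock: 19.4
position: [0.427, -0.0376, 0.1724]
ee_rot: [-1.561, -0.182, 0.182]
force: [-0.4, -0.2, -2.1]
width: 0.234
```

>>> carry_out(steps=[0, 0, 0.46, 0, 0, 0, 0, 0.46, -0.3, 0, 0, 0, 0.46, -0.6, 0, 0, 0, 0.46, -0.9, 0, 0, 0, 0.46, -0.9, 0, 0, 0, 0.46, -0.9, 0])

```text
clock: 20.0
position: [0.4271, 0.003, 0.0831]
ee_rot: [-1.564, -0.175, 0.177]
force: [0.6, 0.2, -0.9]
width: 0.234
```

>>> carry_out(steps=[0, 0, 0, -0.03, 0, 0, 0.09, 0.02, -0.03, 0, 0, 0.18, 0.04, -0.03, 0, 0, 0.26, 0.055, -0.03, 0, 0, 0.34, 0.07, -0.03, 0, 0, 0.41, 0.085, -0.03, 0, 0, 0.48, 0.1, -0.03, 0, 0, 0.53, 0.11, -0.03, 0, 0, 0.555, 0.116, -0.03, 0, 0, 0.555, 0.116, -0.03, 0], grip_force=8)

```text
clock: 21.0
position: [0.4828, 0.0151, 0.0796]
ee_rot: [-1.564, -0.177, 0.177]
force: [-0.6, -0.0, -2.9]
width: 0.239
```

```bash
python3 - <<'E'
from h import *
s=arm.observe();print(s["clock"],s["position"],s["force"],s["width"])
j,e=get_image("scene");k,_=get_image("wrist");cv2.imwrite("pics/g3.png",np.hstack([cv2.resize(j[170:250,200:280],(400,400)),cv2.resize(k[120:320,150:350],(400,400))])[:,:,::-1])
E
```

```text
21.0 [0.48276937 0.01514083 0.07957727] [-0.59274781 -0.01308719 -2.89713314] 0.23918215821583114
```

View pics/g3.png

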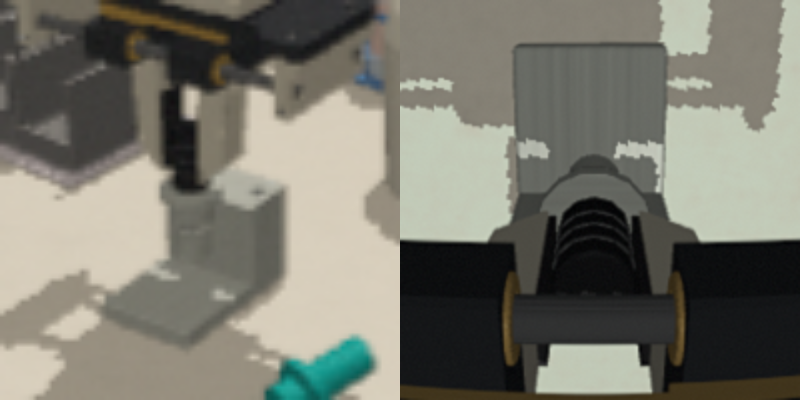

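Post 2 looks upright, foot at the wall. I'll move it over the middle of the lower step and feel downward.

>>> carry_out(steps=[0, -0.1, -0.025, 0, 0, 0, -0.22, -0.056, 0, 0, 0, -0.22, -0.056, -0.02, 0, 0, -0.22, -0.056, -0.02, 0])

```text
clock: 21.5
position: [0.4601, 0.0094, 0.0777]
ee_rot: [-1.563, -0.177, 0.177]
force: [-0.4, 0.2, -1.9]
width: 0.237
```

>>> carry_out(steps=[0, 0, 0, -0.02, 0, 0, 0, 0, -0.04, 0, 0, 0, 0, -0.04, 0])

```text
clock: 21.8
position: [0.4607, 0.0095, 0.0734]
ee_rot: [-1.564, -0.177, 0.177]
force: [0.3, -0.5, -1.1]
width: 0.233
```

>>> carry_out(steps=[0, 0, 0, -0.015, 0, 0, 0, 0, -0.03, 0, 0, 0, 0, -0.03, 0])

```text
clock: 22.1
position: [0.4605, 0.0095, 0.0705]
ee_rot: [-1.564, -0.176, 0.177]
force: [0.6, -0.1, -2.3]
width: 0.239
```

>>> carry_out(steps=[0, 0, 0, -0.015, 0, 0, 0, 0, -0.03, 0, 0, 0, 0, -0.03, 0])

```text
clock: 22.4
position: [0.4605, 0.0095, 0.0675]
ee_rot: [-1.564, -0.177, 0.177]
force: [-1.2, -0.0, -1.5]
width: 0.236
```

>>> carry_out(steps=[0, 0, 0, -0.01, 0, 0, 0, 0, -0.02, 0, 0, 0, 0, -0.02, 0])

```text
clock: 22.7
position: [0.4606, 0.0095, 0.0656]
ee_rot: [-1.564, -0.177, 0.177]
force: [-0.1, 1.1, -1.7]
width: 0.233
```

>>> carry_out(steps=[0, 0, 0, -0.01, 0, 0, 0, 0, -0.02, 0, 0, 0, 0, -0.02, 0])

```text
clock: 23.0
position: [0.4607, 0.0095, 0.0638]
ee_rot: [-1.563, -0.177, 0.177]
force: [-0.5, -0.1, -1.3]
width: 0.238
```

>>> carry_out(steps=[0, 0, 0, -0.01, 0, 0, 0, 0, -0.02, 0, 0, 0, 0, -0.02, 0])

```text
clock: 23.3
position: [0.4616, 0.0096, 0.0625]
ee_rot: [-1.563, -0.178, 0.175]
force: [-0.9, 0.8, 8.1]
width: 0.238
```

Contact came near TCP z 0.063, so L is roughly 43–44 mm, close to the 44.5 mm limit between shallow and middle. I'll release and measure it standing.

>>> carry_out(steps=[0, 0, 0, -0.005, 0, 0, 0, 0, -0.005, 0, 0.33, 0, 0, -0.005, 0, 0.5, 0, 0, -0.005, 0, 0.5, 0, 0, -0.005, 0, 0.5, 0, 0, -0.005, 0])

```text
clock: 23.9
position: [0.4605, 0.0095, 0.0611]
ee_rot: [-1.564, -0.176, 0.177]
force: [0.4, 0.2, -0.8]
width: 0.492
```

>>> carry_out(steps=[0.5, 0, 0, 0.2, 0, 0.5, 0, 0, 0.5, 0, 0.5, 0, 0, 0.96, 0, 0.5, 0, 0, 0.96, 0, 0.5, 0, 0, 0.96, 0])

```text
clock: 24.4
position: [0.4612, 0.0096, 0.158]
ee_rot: [-1.563, -0.179, 0.175]
force: [0.3, 0.0, -0.4]
width: 0.498
```

```bash
sed -i 's/(Z>.085)&(Z<.125)\]/(Z>.075)\&(Z<.125)]/' meas.py; python3 - <<'E'
from meas import *
i=meas("m2_",(.4607,.0094))
c=(.4607,.0094)
for n in("m1_3","m2_3"):
    P=np.load(f"pics/{n}.npz")["P"];r=np.hypot(P[...,0]-c[0],P[...,1]-c[1]);z=P[(r<.022)&(P[...,2]>.03)&(P[...,2]<.075)][:,2]
    print(n,np.histogram(z*1000,np.arange(30,76,1))[0])
    f=P[(r<.021)&(abs(P[...,2]-np.median(z))<.0015)];A=np.c_[f[:,:2]-f[:,:2].mean(0),np.ones(len(f))];print(np.linalg.lstsq(A,f[:,2],rcond=None)[0],f.mean(0))
E
```

```text
24.55 [0.45973251 0.00944808 0.15616627] [-0.39746334 -0.05171241 -0.70481203]
[9.03000e-02 5.23750e+02 6.02000e-02 2.06325e+03 1.21000e-02 1.96950e+03
 5.47000e-02 3.81250e+02 4.57600e-01 9.30000e-03]
[ 0.      3.0311  0.     15.1884  0.      9.7082  0.      2.2776  0.
  0.    ]
m1_3 [  0   0   0   0   0   0   0   0   0   0   0   0   0   0   0   0   0   0
   0   0   0   0   0   0   0   0   1  13   8   8  55 246 200  33   6  11
   5   5  11   4   6   5   0   4  12]
[-0.0059077   0.00114975  0.06192198] [0.45097521 0.00764536 0.06192198]
m2_3 [  0   0   0   0   0   0   0   0   0   0   0   0   0   0   0   0   0   0
   0   2  13   7  17 133 272  82   7   9   4   7   4   7   5   9   1   2
  12  12  12   7   4   8   2   4   9]
[ 0.00319946 -0.00291732  0.05442184] [0.45187326 0.00819879 0.05442184]
```

L is about 42.2 mm from both flange and knob top, so the shallow bay (41 mm, centre) fits: 1.2 mm off, against 5.8 mm for middle. I'll regrip and carry it there.

>>> carry_out(steps=[0.5, 0, 0, -0.4, 0, 0.5, 0, 0, -0.75, 0, 0.5, 0, 0, -0.95, 0, 0.3, 0, 0, -0.95, 0, 0, 0, 0, -0.95, 0, 0, 0, 0, -0.95, 0, 0, 0, 0, -0.95, 0, 0, 0, 0, -0.75, 0, 0, 0, 0, -0.4, 0, 0, 0, 0, 0.1, 0, 0, 0, 0, 0.1, 0], grip_force=20)

```text
clock: 25.7
position: [0.4643, 0.0097, 0.1733]
ee_rot: [-1.563, -0.185, 0.168]
force: [1.9, -0.1, -1.5]
width: 0.235
```

>>> carry_out(steps=[0, 0.15, 0.4, 0, -0.118, 0, 0.3, 0.83, 0, -0.118, 0, 0.3, 0.83, 0, -0.118])

```text
clock: 26.0
position: [0.4922, 0.0993, 0.1679]
ee_rot: [-1.565, -0.112, 0.107]
force: [0.1, 0.8, -1.3]
width: 0.231
```

>>> carry_out(steps=[0, 0.15, 0.4, 0, 0, 0, 0.3, 0.83, 0, 0, 0, 0.3, 0.83, 0, 0])

```text
clock: 26.3
position: [0.5214, 0.1827, 0.1674]
ee_rot: [-1.564, -0.112, 0.109]
force: [-1.3, -0.5, -0.7]
width: 0.236
```

>>> carry_out(steps=[0, 0.15, 0.4, 0, 0, 0, 0.28, 0.835, 0, 0, 0, 0.28, 0.835, 0, 0, 0, 0.28, 0.835, 0, 0, 0, 0.28, 0.835, 0, 0])

```text
clock: 26.8
position: [0.5484, 0.2576, 0.1671]
ee_rot: [-1.569, -0.103, 0.104]
force: [-0.2, -0.4, -2.5]
width: 0.233
```

>>> carry_out(steps=[0, 0, 0, -0.25, 0, 0, 0, 0, -0.5, 0, 0, 0, 0, -0.72, 0, 0, 0, 0, -0.82, 0, 0, 0, 0, -0.85, 0, 0, 0, 0, -0.85, 0], grip_force=10)

```text
clock: 27.4
position: [0.5489, 0.2584, 0.0827]
ee_rot: [-1.568, -0.104, 0.103]
force: [-0.2, 0.3, -1.5]
width: 0.237
```

>>> carry_out(steps=[0, 0, 0, -0.01, 0, 0, 0, 0, -0.02, 0, 0, 0, 0, -0.02, 0])

```text
clock: 27.7
position: [0.5489, 0.2592, 0.0808]
ee_rot: [-1.568, -0.105, 0.103]
force: [-1.1, 0.7, -1.5]
width: 0.233
```

>>> carry_out(steps=[0, 0, 0, -0.01, 0, 0, 0, 0, -0.015, 0, 0, 0, 0, -0.015, 0])

```text
clock: 28.0
position: [0.5495, 0.2594, 0.0801]
ee_rot: [-1.567, -0.106, 0.102]
force: [-2.3, -1.5, 8.9]
width: 0.236
```

>>> carry_out(steps=[0, 0, 0, -0.01, 0, 0, 0, 0, -0.01, 0])

```text
clock: 28.2
position: [0.5501, 0.2596, 0.0797]
ee_rot: [-1.567, -0.106, 0.101]
force: [-1.7, -1.4, 11.4]
width: 0.235
```

Floor felt at about 0.080, as expected. Releasing and backing off.

>>> carry_out(steps=[0, 0, 0, 0.005, 0, 0.3, 0, 0, 0.005, 0, 0.42, 0, 0, 0.005, 0, 0.42, 0, 0, 0.005, 0, 0.42, 0, 0, 0.005, 0, 0.42, 0, 0, 0.3, 0, 0.42, 0, 0, 0.6, 0, 0.42, 0, 0, 0.9, 0, 0.42, 0, 0, 0.9, 0, 0.42, 0, 0, 0.9, 0])

```text
clock: 29.2
position: [0.5489, 0.2592, 0.1681]
ee_rot: [-1.568, -0.105, 0.103]
force: [0.4, -1.0, 0.0]
width: 0.423
```

```bash
python3 - <<'E'
from chk import *
i=chk("c2",(.5495,.2595)); chk("c3",(.5835,.2075))
t,d=get_image("top");z=np.load("pics/top0.npz")
P=cloud(d,camera_info("top"))
for n,(u0,u1,v0,v1,lo,hi) in dict(jar=(175,215,230,270,.08,.12),bottle=(235,275,110,165,.15,.25),box=(305,335,240,275,.03,.1)).items():
    for D in(z["d"],d):
        Q=cloud(D,camera_info("top"));m=np.zeros(D.shape,bool);m[v0:v1,u0:u1]=1;m&=(Q[...,2]>lo)&(Q[...,2]<hi)&(D>0);print(n,Q[m].mean(0).round(4))
j,_=get_image("scene")
cv2.imwrite("pics/fin.png",np.hstack([cv2.resize(i[80:300,120:380],(400,340)),cv2.resize(j[120:320,140:390],(400,340))])[:,:,::-1])
E
```

```text
29.2 [0.54887262 0.25917818 0.16814965] [ 0.42452637 -1.00827976  0.03203332] 0.4232150622136363
knob top 0.10729307279048808 [0.5448847  0.25914553] flange 0.07136769943195963 tilt deg 0.19363695093434316 517 fl ctr [0.53910917 0.25826696] rim 0.07002843782448398
29.25 [0.54823104 0.25889376 0.167184  ] [-0.67261225 -0.53842316 -0.11992621] 0.41941484271843577
knob top 0.10781662847682916 [0.57546253 0.20645018] flange 0.07204260812570723 tilt deg 0.2533596650864752 391 fl ctr [0.57126972 0.20912396] rim 0.07005872254793605
jar [0.3766 0.1631 0.1005]
jar [0.3767 0.1633 0.1007]
bottle [0.6836 0.0126 0.1832]
bottle [0.6836 0.0126 0.1826]
box [ 0.3633 -0.1847  0.05  ]
box [ 0.363  -0.1844  0.0502]
```

View pics/fin.png

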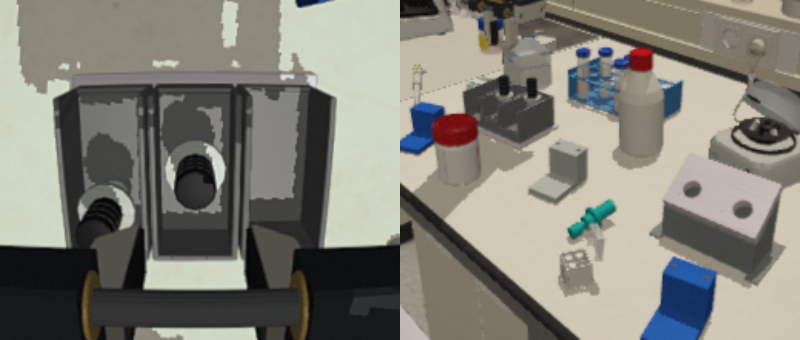

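Both posts stand upright in the stand: post 1 at (100,215) in the middle bay and post 2 at (195,180) in the shallow bay. The holder is empty, the bystanders haven't moved, and the gripper is clear of everything. Handing in.

```bash
python3 -c "
from cell import arm
print(arm.sign_off())"
```

```text
the job is handed in; nothing more can be done
None
```

Both posts are placed and the job is handed in at about 29 s on the robot's clock. I did the left post first. Each was drawn out along its axis and swung upright by pushing its foot lightly against the wall of the gauge's upper step. I then touched it down on the lower step, let go to measure it, regripped it and set it down in its bay.

| Post | Length from camera depth | Bay | Flange relative to deck | Tilt |
|---|---|---|---|---|
| post_1 (left) | about 50.1 mm | middle (48 mm) | about +2.0 mm | about 0.25° |
| post_2 (right) | about 42.2 mm | shallow (41 mm) | about +1.3 mm | about 0.2° |

- **Length readings:** contact alone read about 1 mm longer (roughly 51 and 43–44 mm), because the exact grip height on the knob wasn't known. I used the depth readings of each post standing on the gauge. They pick the same bays, with errors of about 2 mm against 5 mm for post_1 and 1.2 mm against 5.8 mm for post_2.
- **Last checks:** the holder is empty and the gripper is open, about 60 mm above the knobs. The jar, bottle and parts box are within 0.3 mm of where they started. The forces reported after each move stayed below 12 N. No check failed.

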